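# Fit the shade and raise the telescoping lamp

## Robot

A 6-joint arm with a two-finger parallel gripper is mounted at the origin on the work surface. World frame = base frame: x ahead of the robot, y to its left, z up, the work surface at z = 0. Lengths are in m, angles in degrees, forces in N, time in s.
With the tool pointing down it reaches from about 0.375 to 0.75 m from the base axis. Payload 9 kg.
Tool frame: the origin (TCP) lies where the fingers leave the gripper's body, on its centre line; the fingertips stand 73 mm ahead of it and the grasp point (between the pads) lies 54 mm ahead of it (robot.tip_reach is the distance from the TCP to the fingertips, in m); z points along the fingers, y is the line along which they close (so a half turn about z gives the same grasp; the last joint's range is limited). The gripper opens to 85 mm and grips with 20 to 120 N. Pads are 22 mm wide; open, the fingers measure 114 mm over their backs; the gripper's body (76 mm by 85 mm) begins 54 mm behind the grasp point. The pads swing forward as they close: fully open they stand 13 mm farther back than shut.
Start: joints at [-77.275, 5.964, 5.575, 89.605, 0, 77.527], TCP at [0.255, -0.543, 0.304] pointing down, gripper open.
Joint ranges: [-171.21, 171.21], [-48.23, 106.86], [-62.78, 66.21], [-105.2, 120.99], [-86.42, 89.51], [-180, 180]. Speed limits (degrees/s): [127.2, 127.2, 147.25, 180, 180, 180].

## Interface

Orientations are given as [roll, pitch, yaw] about the fixed x, y, z axes, in that order (R = Rz(yaw) Ry(pitch) Rx(roll)).
In Python, from plant import robot gives the robot as it stands. Calls block until the motion is done:
- robot.move_pose(position, orientation): joint-space move of the TCP to a pose.
- robot.line_to(position, vel=0.15, rotation=None, guard=None): straight line of the TCP; rotation=None keeps the orientation; vel is the mean speed in m/s. With guard (N) it stops when the force on the tool has changed by that much, and returns True; else False.
- robot.goto_joints(angles): joint-space move.
- robot.set_gripper(opening): finger opening in m; the grip force is fixed at half the most; returns when the fingers have stopped.
- robot.pause(seconds).
- robot.ik(position, orientation): joint angles nearest the present ones, or None.
- robot.observe(): the state.
- robot.grab_frame(name): name is "side" or "top"; returns the picture (400x640x3 uint8, blue, green, red); there is no depth.
- robot.get_calibration(name): a dict with "vertical_fov" (degrees; the focal length in pixels is half the picture's height over the tangent of half this angle, whatever the lens; pixels are square), "cx", "cy" (the principal point, pixels), "rvec" (rotation vector, rad) and "tvec" (3), from world to camera coordinates, as OpenCV has them. Camera axes: x right, y down, z forward; pixel columns grow to the right and rows downward; lengths in m; the calibration is good to about 2 mm. A picture is of the moment at which its call begins. get_calibration takes no time and is no camera call.
A pose or a line that the arm cannot do raises robot.IKError and nothing moves.
- robot.job_done(): hands the job in; it is judged then, once.
The state is a dict: "time": time; "q": joint angles; "qvel": joint speeds; "joint_torque": joint torques, N m; "tool_pos": TCP position; "tcp_rot": TCP orientation; "ft_force": force on the tool from outside, world axes, zero at the start; "torque": the same for the moment, N m; "gripper_width": finger opening in m; "gripper_force": force on a finger pad.
Only numpy, scipy, OpenCV 4.12 (cv2) and the standard library are available. Lean on these libraries where they do the work, as an engineer would, in place of code of your own. Each camera call takes 0.05 s, during which the arm holds its last target. There are 200 camera calls.

## Task

Put the loose white shade, mouth down, over the bulb of the telescoping lamp so that it sits fully down on the lamp's round plate, and let go of it. Then squeeze the release button in the lamp's upright handle and, keeping it squeezed, pull the handle up past the first stop to the second, where the lamp is fully extended. Finish while still holding it there with the button squeezed (it sinks if let go), and leave the controller, the thumb grips and the display cube where they are.

Things in the scene. Friction and masses are not known exactly. Their poses are not given: they have to be found in the camera images.
- lamp: Fixed telescoping lamp on a round white charging pad (140 mm across) on the glass shelf (top z = 0.04), left or right, yaw within 1 rad of 0. Origin: underside of the pad on the mast's axis, z up. Head: a round plate 60 mm across (top 115 mm above the origin when stowed), on it a white bulb 34 mm across, 28 mm high; an arm to the lamp's +y bears a black upright handle. Nothing on it turns.
- lamp_seat (a point): Centre of the top face of the lamp's plate, on the mast's axis: the middle of the shade's rim comes here when seated. Rises with the head. Axes parallel to the lamp's.
- lamp_handle (a point): Grip point in the black handle, 62 mm along the lamp's +y from the mast, 34 mm above the plate. Axes as the lamp's. Handle: 20 mm thick in x, 22 in y, top 21 mm above this point. Its +x face bears the grey button, 18 wide, 38 high, 5.5 mm proud; pinch along the lamp's x from above to push it in (then 21.5 mm over both). A seated shade stands 27 mm away, its top 11 mm above this point.
- lamp_button (a joint): Release button, m: 0 out, 0.004 fully in; spring, 3 N to start and 6 N fully in. Out, it latches the stowed mast; fully in, the head can be raised. It springs back out when let go.
- lamp_head (a joint): Upper mast section, m: 0 stowed, 0.06 fully out. It slides easily (upward pull about 4 N) and comes out first; its end is the first stop. It sinks back under its own weight if let go.
- lamp_mid (a joint): Middle mast section, m: 0 stowed, 0.06 fully out. Stiffer (upward pull about 9 N), it follows once the upper section is at the first stop; its end is the second stop, a firm one. Both out: the head has risen 120 mm.
- shade: Loose shade: plain white plastic cylinder 48 mm across, 45 mm high, closed on top, open below (inside 40 mm across, 40 mm deep, walls 4 mm), 40 to 85 g. Stands mouth down on the glass shelf (z = 0.04), on the other side from the lamp. Origin: middle of its open lower rim; z up. Seated, its rim rests on the lamp's plate, the bulb inside with 3 mm play all round.
- controller: Purple game controller, 145 x 75 x 45 mm, loose, far middle of the shelf; to be left alone. Origin: middle of its underside.
- thumb_grips: Set of six black silicone thumb grips on a clear card, 50 x 75 x 14 mm, loose, far left of the shelf; to be left alone. Origin: middle of its underside.
- display_cube: Clear acrylic display cube, 60 mm, with a small brass figure, loose, far right of the shelf; to be left alone. Origin: middle of its underside.

How it is judged:
By the outcome, as a careful person would: the job done as asked, in the order asked, and still so for the second after the job is handed in, while the arm keeps its last pose, push and grip.
It also fails if it takes over 56 s, if anything falls off the work surface, if the arm or the gripper's body presses on something with over 40 N, if the wrist force passes 120 N, or if a joint passes its speed limit or range.

## Working session

There is one attempt and no reset: what is moved stays moved. The work goes in short steps, each a Python script; the robot and the scene stay as the last script left them, time stands still between calls to the robot, and variables do not carry over. Pictures are saved under pics/ and viewed, at most 10 in all, crops included, and the job is handed in when it is done.

```bash
mkdir -p pics; ls; python3 - <<'E'
from plant import robot
import cv2
for n in("side","top"):
    cv2.imwrite(f"pics/{n}0.png",robot.grab_frame(n)); print(n,robot.get_calibration(n))
print(robot.observe())
E
```

```text
pics
side {'vertical_fov': 54.469378600333066, 'cx': 323.05945836925025, 'cy': 198.13019827331217, 'rvec': array([ 0.14647644, -2.85693874,  1.19394032]), 'tvec': array([0.60718738, 0.15265454, 0.82163844])}
top {'vertical_fov': 48.829200808255706, 'cx': 327.44532125842136, 'cy': 200.9444266033287, 'rvec': array([ 2.16534568, -2.11128262,  0.22151283]), 'tvec': array([-0.03179678,  0.65934961,  0.98793293])}
{'time': 0.1, 'q': array([-7.72758995e+01,  5.99641302e+00,  5.53160219e+00,  8.96048436e+01,
        1.77065660e-03,  7.75256851e+01]), 'qvel': array([ 0.06414201, -0.04223156,  0.09943792, -0.03129132, -0.05192214,
       -0.0067822 ]), 'joint_torque': array([ 4.74853281e-03, -5.58207357e+01,  5.04719424e+01,  1.31218947e-02,
       -2.09726527e-04,  2.87096171e-06]), 'tool_pos': array([ 0.25541015, -0.54268838,  0.30318844]), 'tcp_rot': array([-1.79932372e+02, -1.67743480e-02,  2.51984044e+01]), 'ft_force': array([-0.08567887, -0.97277351, -0.45550586]), 'torque': array([-0.01471354,  0.02573337, -0.01738846]), 'gripper_force': 0.0, 'gripper_width': 0.08493438568927163}
```

View pics/top0.png

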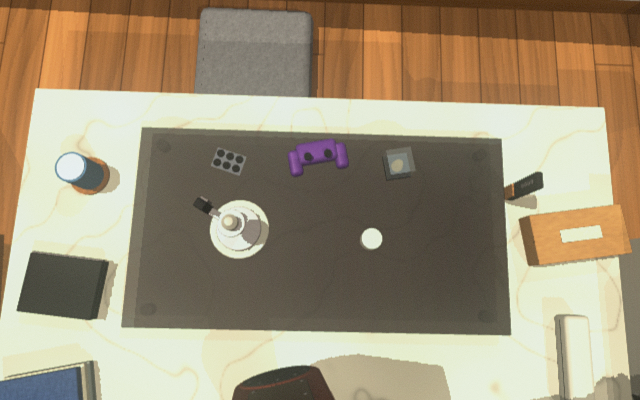

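View pics/side0.png

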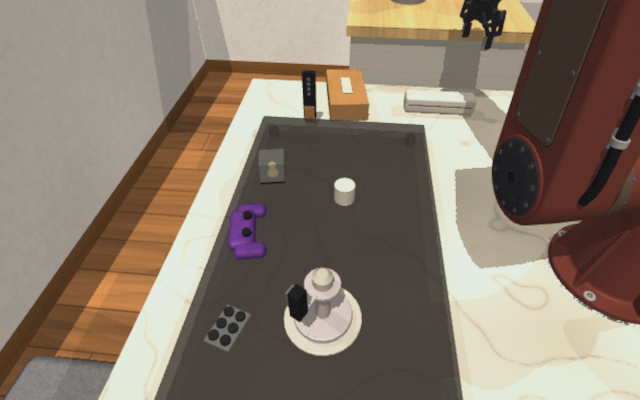

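The top view shows the lamp at about (235,225), with its handle at (205,206), and the shade at (371,239). The side view shows the lamp at (323,300), its handle at (297,303), and the shade at (344,191). I'll zoom in on these.

```bash
python3 - <<'E'
import cv2,numpy as np
t=cv2.imread("pics/top0.png");s=cv2.imread("pics/side0.png")
z=lambda im,x,y,w,h,k:cv2.resize(im[y:y+h,x:x+w],None,fx=k,fy=k,interpolation=cv2.INTER_CUBIC)
a=z(t,188,185,88,80,4.5);b=z(s,280,255,88,100,4)
c=z(t,350,220,40,40,4.5);d=z(s,325,170,40,44,4)
L=np.zeros((590,800,3),np.uint8)
L[:a.shape[0],:a.shape[1]]=a;L[:b.shape[0],400:400+b.shape[1]]=b
L[400:400+c.shape[0],:c.shape[1]]=c;L[410:410+d.shape[0],400:400+d.shape[1]]=d
cv2.imwrite("pics/crop1.png",L)
for n,im,(x,y,w,h) in(("top",t,(350,220,40,40)),("side",s,(325,170,40,44)),("toppad",t,(188,185,88,80)),("sidepad",s,(275,255,95,100))):
    g=im[y:y+h,x:x+w].max(2); m=(g>120).astype(np.uint8)
    k,l,st,ce=cv2.connectedComponentsWithStats(m); i=1+np.argmax(st[1:,4]); print(n,ce[i]+[x,y],st[i]+[x,y,0,0,0])
E
```

```text
top [371.03141361 238.30890052] [360 228  23  22 382]
side [344.05731225 190.84782609] [334 177  22  29 506]
toppad [238.37589928 228.65359712] [ 209  200   60   59 2780]
sidepad [324.97612551 316.01182356] [ 283  267   79   88 4398]
```

View pics/crop1.png

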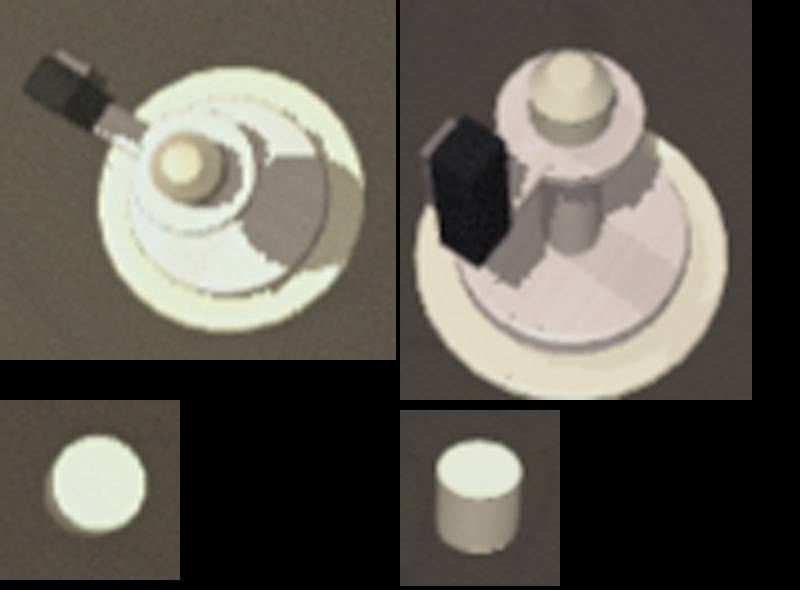

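The crops show the plate, the pad, the handle with its grey button on the far (+x) side, and the shade's top disc. Next I'll fit a model to both views.

```bash
cat > h.py <<'E'
import cv2,numpy as np
from plant import robot
from scipy.optimize import least_squares,minimize
C={}
for n in("top","side"):
    c=robot.get_calibration(n); f=200/np.tan(np.radians(c["vertical_fov"]/2))
    C[n]=(np.array([[f,0,c["cx"]],[0,f,c["cy"]],[0,0,1]]),c["rvec"],c["tvec"])
def proj(n,P): K,r,t=C[n]; return cv2.projectPoints(np.float64(P).reshape(-1,3),r,t,K,None)[0][:,0]
def ray(n,uv,z):
    K,r,t=C[n]; R=cv2.Rodrigues(r)[0]; o=-R.T@t; d=R.T@np.linalg.inv(K)@[*uv,1]; return o+d*(z-o[2])/d[2]
def circ(x,y,z,r):
    a=np.linspace(0,2*np.pi,73)[:-1]; return np.c_[x+r*np.cos(a),y+r*np.sin(a),0*a+z]
def mask(n,P,k=8):  # anti-aliased hull mask
    h=cv2.convexHull(np.float32(proj(n,P))); m=np.zeros((400,640),np.uint8)
    cv2.fillConvexPoly(m,np.int32(np.round(h*256)),255,cv2.LINE_AA,8); return m/255.
def down(th): return [180,0,th]
E
cat > fit.py <<'E'
from h import *
I={n:cv2.imread(f"pics/{n}0.png") for n in C}
g={n:I[n].max(2).astype(float) for n in C}
def fit(cost,x0,st):
    x0=np.array(x0,float); S=np.vstack([x0]+[x0+np.eye(len(x0))[i]*st[i] for i in range(len(x0))])
    r=minimize(cost,x0,method="Nelder-Mead",options=dict(initial_simplex=S,xatol=1e-5,fatol=1e-3,maxiter=400)); return r.x,r.fun
# shade silhouette
s0={"top":ray("top",(371.4,238.1),.085),"side":ray("side",(344.4,184.6),.085)}
print("shade rays",s0)
def win(n,u,v,w): return slice(int(v-w),int(v+w)),slice(int(u-w),int(u+w))
W={"top":win("top",371,238,20),"side":win("side",344,191,22)}
def sc(p,ns):
    P=np.r_[circ(*p,.04,.024),circ(*p,.085,.024)]; return sum(np.sum((mask(n,P)-np.clip((g[n]-75)/60,0,1))[W[n]]**2) for n in ns)
for ns in(["top"],["side"],["top","side"]): print("shade",ns,fit(lambda p:sc(p,ns),s0["top"][:2],[.006,.006]))
# lamp
for n,uv in(("top",(230.7,222.6)),("side",(322.2,283.1))): print("plate",n,ray(n,uv,.155))
for n,uv in(("top",(238.9,228.9)),): print("pad",n,ray(n,uv,.044))
# handle: dark mask
W2={"top":(slice(192,217),slice(188,212)),"side":(slice(280,325),slice(283,310))}
D={n:np.clip((48-g[n])/20,0,1) for n in C}
def box(p):
    x,y,th,b=p; c,s=np.cos(th),np.sin(th)
    return [(x+c*a-s*(.062+e),y+s*a+c*(.062+e),.189+z) for a in(-.01,.01) for e in(-.011,.011) for z in(b,.021)]
def hc(p,ns): return sum(np.sum((mask(n,box(p))-D[n])[W2[n]]**2) for n in ns)
p0=ray("top",(230.7,222.6),.155)[:2]
for ns in(["top"],["side"],["top","side"]):
    p,c=min((fit(lambda p:hc(p,ns),[*p0,t,-.025],[.006,.006,.15,.01]) for t in(-.3,-.6,-.9)),key=lambda r:r[1]); print("lamp",ns,p,c, p[:2]+.062*np.array([-np.sin(p[2]),np.cos(p[2])]))
for n in C:
    im=I[n].copy()
    for q in proj(n,box(p)): cv2.circle(im,tuple(np.int32(q)),0,(0,0,255))
    for q in proj(n,np.r_[circ(*p[:2],.155,.03),circ(*p[:2],.183,.001)]): cv2.circle(im,tuple(np.int32(q)),0,(0,200,0))
    I[n]=im
L=np.hstack([cv2.resize(I["top"][185:265,188:276],None,fx=4.5,fy=4.5,interpolation=0)[:360],cv2.resize(I["side"][255:345,280:368],None,fx=4,fy=4,interpolation=0)])
cv2.imwrite("pics/fit.png",L)
E
python3 fit.py
```

```text
shade rays {'top': array([ 0.57163522, -0.1172445 ,  0.085     ]), 'side': array([ 0.57344415, -0.11787103,  0.085     ])}
shade ['top'] (array([ 0.57206669, -0.11782937]), np.float64(29.224620338331412))
shade ['side'] (array([ 0.57349501, -0.12031094]), np.float64(15.2669261822376))
shade ['top', 'side'] (array([ 0.57322397, -0.11899564]), np.float64(51.63202326028451))
plate top [0.59002805 0.19187001 0.155     ]
plate side [0.59143834 0.193467   0.155     ]
pad top [0.58956213 0.19321132 0.044     ]
lamp ['top'] [ 0.57652805  0.19243251 -0.0046875  -0.0053125 ] 2.9325 [0.57681867 0.25443183]
lamp ['side'] [ 0.56225698  0.23252502 -1.24208286 -0.01551221] 66.45662533640908 [0.6209374  0.25254021]
lamp ['top', 'side'] [ 0.59007133  0.19722728 -0.52004015 -0.02301221] 271.0655882352941 [0.62088006 0.25103083]
```

View pics/fit.png

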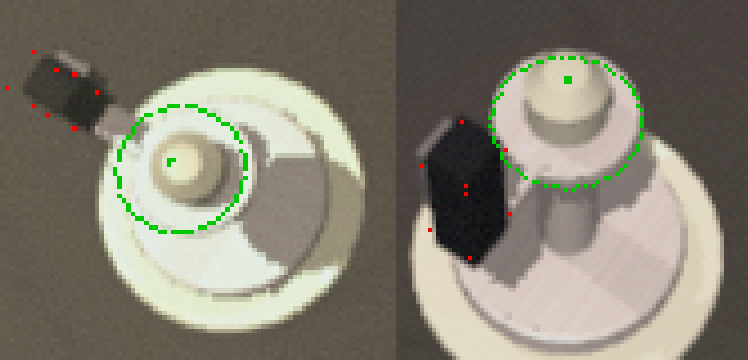

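The plate fixes agree to about 2 mm: (0.5905, 0.1927). The dark threshold was poor in the top view, so I'll redo the yaw with the plate position fixed.

```bash
sed -i '/^for ns in(\["top"\],\["side"\],\["top","side"\]):$/,$d' fit.py; cat >> fit.py <<'E'
print(g["top"][192:217:3,188:216:3].astype(int)); 
D={"top":np.clip((66-g["top"])/12,0,1),"side":np.clip((50-g["side"])/20,0,1)}
W2["top"]=(slice(190,218),slice(186,214))
A={"top":[.590,.1919],"side":[.5914,.1935]}
for n in C:
    p,c=min((fit(lambda q:hc([*A[n],*q],[n]),[t,-.025],[.15,.01]) for t in(-.3,-.6,-.9)),key=lambda r:r[1]); print(n,p,c)
    p4=[*A[n],*p]
    im=cv2.resize(I[n],None,fx=4,fy=4,interpolation=0)
    for q in np.r_[proj(n,box(p4)),proj(n,circ(*p4[:2],.155,.03))]: cv2.circle(im,tuple(np.int32(q*4+2)),1,(0,0,255))
    I[n]=im
cv2.imwrite("pics/fit2.png",np.hstack([I["top"][740:1060,740:1100],I["side"][1040:1360,1120:1480]]))
# tool path reachability
from h import robot
E
python3 fit.py | grep -v lamp; python3 - <<'E'
from plant import robot
import numpy as np
for yaw in(-30,):
  for a in(90,-90):
    for p in([.573,-.119,.122],[.573,-.119,.3],[.5905,.1927,.3],[.621,.246,.243],[.621,.246,.363]): print(a,np.round(robot.ik(p,[180,0,yaw+a]),1))
print(robot.ik([.573,-.119,.122],[180,0,-30]),robot.tip_reach)
E
```

```text
shade rays {'top': array([ 0.57163522, -0.1172445 ,  0.085     ]), 'side': array([ 0.57344415, -0.11787103,  0.085     ])}
shade ['top'] (array([ 0.57206669, -0.11782937]), np.float64(29.224620338331412))
shade ['side'] (array([ 0.57349501, -0.12031094]), np.float64(15.2669261822376))
shade ['top', 'side'] (array([ 0.57322397, -0.11899564]), np.float64(51.63202326028451))
plate top [0.59002805 0.19187001 0.155     ]
plate side [0.59143834 0.193467   0.155     ]
pad top [0.58956213 0.19321132 0.044     ]
[[ 97  95  99  96  95  95  97  96  90  95]
 [ 95  97  98  96  89  93  95  95  98  94]
 [ 98  94  99  59  72 149 102  96  94  91]
 [ 96  96  89  66  57  48 116  72  99  99]
 [ 98  99  61  64  62  59  42  51  98  95]
 [ 96  95  91  64  67  45  48  41  59  95]
 [ 99  96  96  96  80  43  42  44 148 141]
 [ 95  95 102  97  98  98  72 173 139 144]
 [ 95  99  98 100 104  98  98  96 145 234]]
top [-0.53386247 -0.02028359] 71.93362072279892
side [-0.48632749 -0.0269514 ] 99.61818531334103
90 [-24.5   6.2 -13.2  70.6   0.   95.5]
90 [-24.5   3.3   2.4  89.1   0.   95.5]
90 [  6.    9.7   9.2  89.5   0.  126. ]
90 [ 10.4  17.8  12.5  84.8   0.  130.4]
90 [ 10.4  20.1  27.9  97.8   0.  130.4]
-90 [-24.5   6.2 -13.2  70.6   0.  -84.5]
-90 [-24.5   3.3   2.4  89.1   0.  -84.5]
-90 [  6.    9.7   9.2  89.5   0.  -54. ]
-90 [ 10.4  17.8  12.5  84.8   0.  -49.6]
-90 [ 10.4  20.1  27.9  97.8   0.  -49.6]
[ -24.5267204     6.19838682  -13.21200624   70.58960694    0.
 -174.5267204 ] 0.0726
```

View pics/fit2.png

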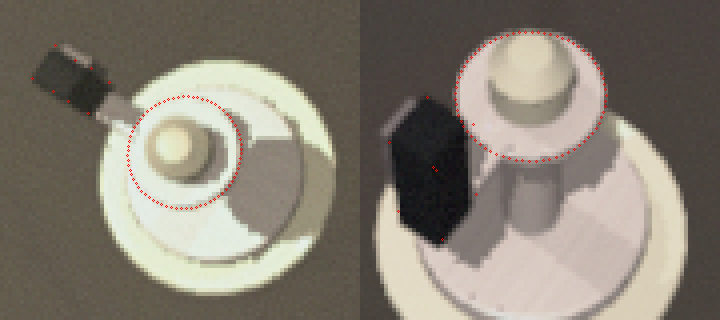

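```bash
sed -i 's/(66-g\["top"\])\/12/(84-g["top"])\/14/; s/(50-g\["side"\])\/20/(60-g["side"])\/20/; s/fit2/fit3/' fit.py; python3 fit.py | tail -2
python3 - <<'E'
from h import *
th=np.degrees(-.52); x,y=.5728,-.119
s=lambda t:(o:=robot.observe(),print(t,round(o["time"],2),o["tool_pos"].round(4),round(o["gripper_width"],4),round(o["gripper_force"],1),o["ft_force"].round(1)))
robot.move_pose([x,y,.2],[180,0,th+180]); robot.line_to([x,y,.122],guard=8); s("down")
robot.set_gripper(0); s("g1"); robot.set_gripper(.085)
robot.line_to([x,y,.135]); robot.move_pose([x,y,.135],[180,0,th-90]); robot.line_to([x,y,.122]); robot.set_gripper(0); s("g2")
robot.line_to([x,y,.33]); s("up")
robot.move_pose([.5907,.1927,.33],[180,0,th-90]); robot.line_to([.5907,.1927,.155+.035+.082],vel=.08); s("hover")
for n in C: cv2.imwrite(f"pics/{n}1.png",robot.grab_frame(n))
t=cv2.imread("pics/top1.png")[180:270,180:280];d=cv2.imread("pics/side1.png")[220:340,270:370]
cv2.imwrite("pics/hov.png",np.hstack([cv2.copyMakeBorder(cv2.resize(t,None,fx=4,fy=4,interpolation=2),0,120,0,0,0),cv2.resize(d,None,fx=4,fy=4,interpolation=2)]))
E
```

```text
top [-0.52025617 -0.02465435] 20.144741190593884
side [-0.48825831 -0.02838459] 77.605430603614
down 2.72 [ 0.5731 -0.1194  0.1228] 0.0853 0.0 [0.7 0.3 0.3]
g1 3.17 [ 0.5735 -0.1193  0.1234] 0.047 61.9 [-0.8  0.2  6.8]
g2 5.97 [ 0.5732 -0.1192  0.1227] 0.0463 61.6 [-0.4  0.1  4. ]
up 7.51 [ 0.5725 -0.1189  0.329 ] 0.0461 61.4 [ 0.3 -0.  -1.3]
hover 9.57 [0.5909 0.1927 0.2727] 0.0463 61.4 [ 0.7 -1.7 -0.6]
```

View pics/hov.png

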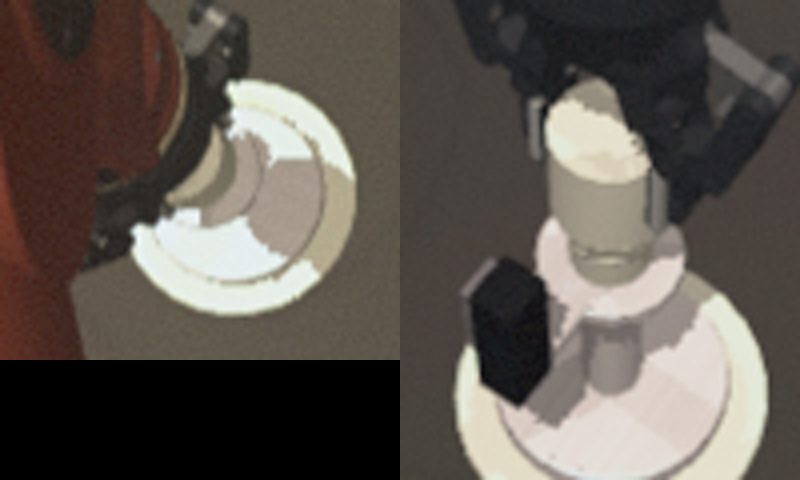

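The side view shows the shade's rim over the bulb (bulb at crop x≈610, rim centre ≈612), so it is within the play. I'll lower it with a guard.

```bash
python3 - <<'E'
from h import *
s=lambda t:(o:=robot.observe(),print(t,round(o["time"],2),o["tool_pos"].round(4),round(o["gripper_width"],4),o["ft_force"].round(1),o["torque"].round(2)))
print(robot.line_to([.5907,.1927,.2345],vel=.03,guard=6)); s("stop")
E
```

```text
True
stop 10.72 [0.5906 0.1927 0.2377] 0.0462 [-1.5 -0.4  4.9] [-0.04  0.13  0.02]
```

```bash
python3 - <<'E'
from h import *
s=lambda t:(o:=robot.observe(),print(t,round(o["time"],2),o["tool_pos"].round(4),round(o["gripper_width"],4),o["ft_force"].round(1)))
th=np.degrees(-.52)
robot.set_gripper(.075); s("open"); robot.line_to([.5907,.1927,.33]); 
h=np.array([.5907,.1927])+.062*np.array([.497,.868]); print(h)
robot.move_pose([*h,.33],[180,0,th-90]); robot.set_gripper(.05); s("above")
for n in C: cv2.imwrite(f"pics/{n}2.png",robot.grab_frame(n))
d=cv2.imread("pics/side2.png")[210:350,240:380]
cv2.imwrite("pics/seat.png",cv2.resize(d,None,fx=4,fy=4,interpolation=2))
for q in ([*h,.21],[*(h+[.01*np.cos(-.52)-.011*.497, .01*np.sin(-.52)-.011*.868]),.21]): print((proj("side",q)[0]-[240,210])*4)
E
```

```text
open 11.12 [0.5901 0.1926 0.2363] 0.0749 [-0.2  0.3  0.7]
[0.621514 0.246516]
above 12.62 [0.6214 0.2459 0.3303] 0.0501 [ 0.6  0.3 -0. ]
[227.3038458  326.46995451]
[224.54784516 290.43999383]
```

View pics/seat.png

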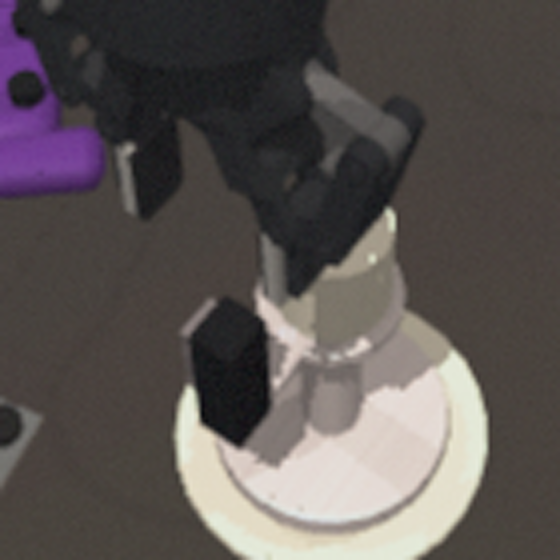

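The shade sits level on the plate, and the handle top at (230,327) matches the prediction (227,326). Now I'll grip the handle.

```bash
python3 - <<'E'
from h import *
s=lambda t:(o:=robot.observe(),print(t,round(o["time"],2),o["tool_pos"].round(4),round(o["gripper_width"],4),round(o["gripper_force"],1),o["ft_force"].round(1),o["torque"].round(2)))
h=[.6222,.2464]
print(robot.line_to([*h,.243],vel=.08,guard=8)); s("down")
robot.set_gripper(0); robot.pause(.3); s("grip")
E
```

```text
False
down 13.96 [0.6225 0.2464 0.2438] 0.0501 0.0 [ 0.1 -0.1 -0.1] [-0.    0.02 -0.03]
grip 14.62 [0.6225 0.2465 0.2439] 0.0202 62.7 [-0.3 -0.2  5.7] [-0.21 -0.12  0.16]
```

```bash
python3 - <<'E'
from h import *
s=lambda t:(o:=robot.observe(),print(t,round(o["time"],2),o["tool_pos"].round(4),round(o["gripper_width"],4),o["ft_force"].round(1)))
h=robot.observe()["tool_pos"]
for d in(.03,.055,.075,.1,.114):
    g=robot.line_to([h[0],h[1],h[2]+d],vel=.05,guard=25); s((d,g))
    if g: break
for n in C: cv2.imwrite(f"pics/{n}3.png",robot.grab_frame(n))
d=cv2.imread("pics/side3.png")[180:350,240:400]
cv2.imwrite("pics/up.png",cv2.resize(d,None,fx=3.5,fy=3.5,interpolation=2))
E
```

```text
(0.03, False) 15.39 [0.6225 0.2464 0.2738] 0.0201 [ 1.7 -1.1 -3. ]
(0.055, False) 16.04 [0.6225 0.2465 0.299 ] 0.0203 [ 0.4 -1.4 -2.1]
(0.075, False) 16.59 [0.6226 0.2465 0.3194] 0.0203 [ 0.2 -1.4 -2. ]
(0.1, False) 17.24 [0.6225 0.2465 0.3445] 0.0202 [ 0.9 -2.  -2.4]
(0.114, False) 17.68 [0.6225 0.2466 0.3586] 0.0204 [ 0.5 -3.  -1.8]
```

View pics/up.png

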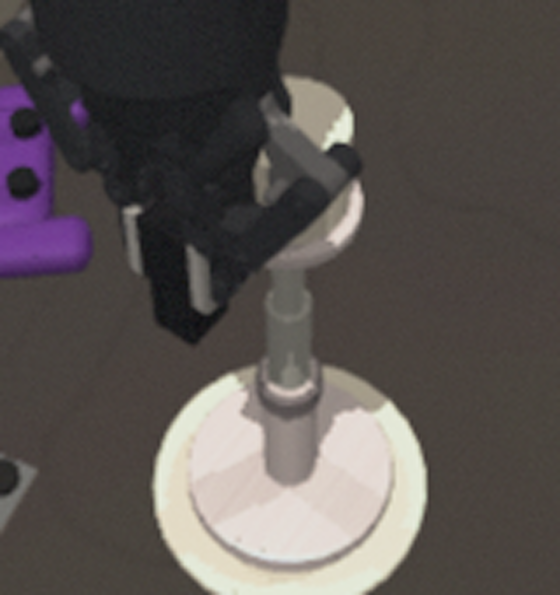

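The shade is still seated, both mast sections are coming out, and the handle is rising with the gripper. I'll continue to the firm stop.

```bash
python3 - <<'E'
from h import *
s=lambda t:(o:=robot.observe(),print(t,round(o["time"],2),o["tool_pos"].round(4),round(o["gripper_width"],4),o["ft_force"].round(1)))
h=robot.observe()["tool_pos"]
g=robot.line_to([h[0],h[1],h[2]+.014],vel=.015,guard=15); s(g); robot.pause(.5); s("hold")
cv2.imwrite("pics/side4.png",robot.grab_frame("side"))
im=cv2.resize(cv2.imread("pics/side4.png")[180:350,240:400],None,fx=3.5,fy=3.5,interpolation=2)
for z in(.275,):
  for q in proj("side",circ(.5907,.1927,z,.03)): cv2.circle(im,tuple(np.int32((q-[240,180]+.5)*3.5)),1,(0,0,255))
cv2.imwrite("pics/up2.png",im)
E
```

```text
True 18.37 [0.6227 0.2463 0.3635] 0.0201 [ 1.8  0.1 -2.4]
hold 18.87 [0.6226 0.246  0.3626] 0.0205 [ 3.4  3.  -2.7]
```

View pics/up2.png

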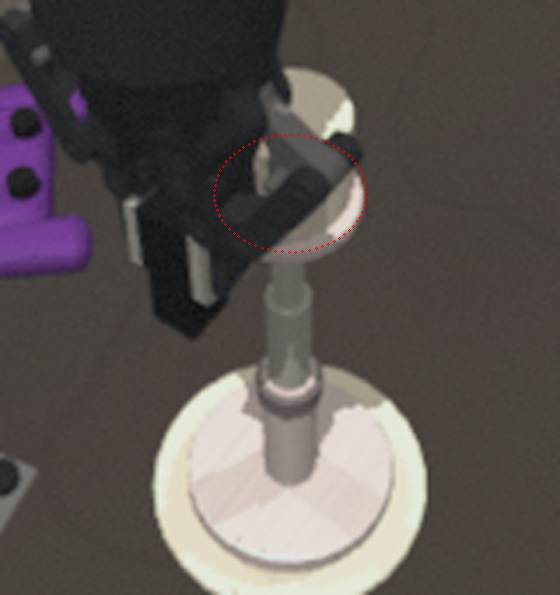

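```bash
python3 - <<'E'
from h import *
s=lambda t:(o:=robot.observe(),print(t,round(o["time"],2),o["tool_pos"].round(4),round(o["gripper_width"],4),o["ft_force"].round(1)))
z=.3635
for i in range(8):
    z+=.0006; robot.line_to([.6225,.2464,z],vel=.01); robot.pause(.3); s(round(z,4))
    if robot.observe()["ft_force"][2]<-14: break
robot.pause(1); s("hold")
E
```

```text
0.3641 19.54 [0.6225 0.2463 0.3641] 0.0204 [ 4.1  2.2 -2.5]
0.3647 20.09 [0.6225 0.2463 0.3643] 0.0204 [ 4.4  0.  -8.5]
0.3653 20.64 [0.6224 0.2462 0.3645] 0.0204 [  4.4  -1.8 -16.7]
hold 21.64 [0.6223 0.2462 0.3647] 0.02 [  3.1  -3.9 -23.9]
```

```bash
python3 - <<'E'
from h import *
s=lambda t:(o:=robot.observe(),print(t,round(o["time"],2),o["tool_pos"].round(4),round(o["gripper_width"],4),o["ft_force"].round(1)))
robot.line_to([.6225,.2464,.3649],vel=.01)
for _ in range(3): robot.pause(.6); s("hold")
for n in C: cv2.imwrite(f"pics/{n}5.png",robot.grab_frame(n))
cv2.imwrite("pics/fin.png",cv2.resize(cv2.imread("pics/side5.png")[120:380,200:420],None,fx=2.3,fy=2.3,interpolation=2))
E
```

```text
hold 22.49 [0.6224 0.2463 0.3647] 0.0201 [  2.   -5.2 -23. ]
hold 23.09 [0.6224 0.2463 0.3647] 0.0202 [  1.8  -4.6 -22.5]
hold 23.69 [0.6224 0.2463 0.3647] 0.02 [  1.8  -5.2 -22.9]
```

View pics/fin.png

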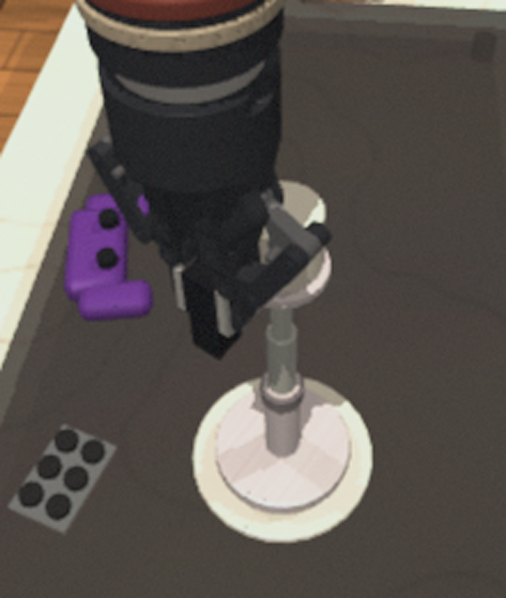

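The hold is steady against the second stop: about 23 N downward on the tool, 121 mm of travel, button squeezed, shade seated. The controller and thumb grips look unmoved. I'll hand it in.

```bash
python3 -c "
from plant import robot
print(robot.job_done())"
```

```text
the job is handed in; nothing more can be done
None
```

I handed the job in with the shade seated on the lamp's plate and released, and the lamp held at its second stop (about 121 mm of rise) with the button squeezed; I don't have the judge's result.

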